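# Set the clutch sleeve to 5 and lock it

## Robot

A 7-joint arm with a two-finger parallel gripper is mounted at the origin on a cart in front of the work surface, level with it; the furniture and walls round the work are solid. World frame = base frame: x ahead of the robot, y to its left, z up, the work surface at z = 0. Lengths are in m, angles in rad, forces in N, time in s.
With the tool pointing down it reaches from about 0.425 to 0.95 m from the base axis. Payload 16.7 kg.
Tool frame: the origin (TCP) lies on the centre line of the jaws, within the pads' length; the fingertips stand 8 mm ahead of it and the grasp point (between the pads) lies 11 mm behind it; z points along the fingers, y is the line along which they close (so a half turn about z gives the same grasp; the last joint's range is limited). The gripper opens to 94 mm and grips with 3 to 60 N. Pads are 16 mm wide; open, the fingers measure 119 mm over their backs; the gripper's body (75 mm by 177 mm) begins 78 mm behind the grasp point.
Start: joints at [-1.325, 0.426, 0.074, 1.606, -0.034, 1.111, -0.067], TCP at [0.26, 0.623, 0.174] pointing down, gripper open.
Joint ranges: [-2.85, 2.85], [-0.5, 2.14], [-1.23, 1.37], [0.21, 2.46], [-1.02, 4.16], [0.16, 2.05], [-2.73, 2.73]. Speed limits (rad/s): [1.89, 1.89, 2.39, 2.39, 3.01, 3.01, 3.01].

## Interface

Orientations are given as a unit quaternion [x, y, z, w].
In Python, from workcell import r, get_image gives the robot as it stands.
- The arm moves only by the tool play_rows, never from a script. Its argument "commands" is a list of rows, each a list of 6 numbers: the shift along the tool's x, y, z in cm, then the turn, a rotation vector about the tool's x, y, z in degrees. In form: [[x, y, z, rx, ry, rz], ...]. A call has 1 to 20 rows; each row is the pose to reach, as a shift and turn from the pose commanded when the call began, along the tool's axes at that moment; what a row does not reach only later rows make up. A row lasts 1/8 s, in which the tool goes at most 62.5 mm and 10.7 degrees, less where a joint would pass 70% of its speed; a pose out of reach is approached as far as the arm can. A call with a gripper value outside its range is refused whole. "grip" is the closure, from -1 (fully open) to 1 (shut), so that 0 is half open, set as the call begins (left out, the last holds). The fingers move at their own pace and stop on an object; the grip force is fixed at half the most. Time passes only in rows, so rows that repeat a pose let the fingers close. It gives the time, the measured TCP pose, the force, the opening and the grip force at its end, in the units of the state.
- r.get_obs(): the state, without advancing time (a new reading comes with each control period).
- get_image(name): name is "scene" or "top" or "wrist"; returns a dict with "color" (480x640x3 uint8, red, green, blue), "fx", "fy", "cx", "cy" (pixels), "extrinsics" (4x4, takes a point from world to camera coordinates). Camera axes: x right, y down, z forward; pixel columns grow to the right and rows downward; lengths in m; the calibration is good to about 2 mm. A picture is of the moment at which its call begins. There is no depth.
- r.finish_job(): hands the job in; it is judged then, once.
The state is a dict: "time_s": time; "joints": joint angles; "dq": joint speeds; "joint_torque": joint torques, N m; "tool_pos": TCP position; "orientation": TCP orientation; "ft_force": force on the tool from outside, world axes, zero at the start; "wrist_torque": the same for the moment, N m; "finger_gap": opening from 0.0 (shut) to 1.0 (fully open); "finger_force": force on a finger pad.
Only numpy, scipy, OpenCV 4.12 (cv2) and the standard library are available. Lean on these libraries where they do the work, as an engineer would, in place of code of your own. Each camera call takes 0.05 s, during which the arm holds its last target. There are 200 camera calls.

## Task

The torque clutch in the leaning stand has to be set to 5: pull the yellow lock cap fully out to its stop, turn the black scale sleeve until its red pointer clicks in at 5 on the white scale, then press the yellow cap fully home again so that the setting is locked. Leave the other things on the bench where they are.

Things in the scene. Friction and masses are not known exactly. Their poses are not given: they have to be found in the camera images.
- stand: Grey steel stand fixed to the bench (base 130 x 100 x 12 mm), holding a blue clutch head between two cheeks. Origin: on the bench under the head. The head's axis leans 27 degrees from vertical toward the stand's own -x: outward is (-0.454, 0, 0.891) in the stand's frame. Its place and yaw differ from start to start.
- scale (a point): Centre of the face of the round white scale (84 mm across, facing out along the head's axis), 88 mm above the bench, on the axis. Numbers 1 to 8, 30 degrees apart, grow clockwise as seen looking at the face: 1 at the left, 4 and 5 either side of its uppermost point (away from the robot). Distances 'out' in the other entries are along the axis from here. This point's own axes are the stand's.
- sleeve_mid (a point): Point on the axis, 20 mm out, inside the black ribbed sleeve, which is 40 mm in diameter from 6 to 34 mm out (grip it there), with a skirt 46 mm in diameter from 0 to 4 mm out. Its z axis is the head's axis, outward; its frame turns with the sleeve.
- sleeve (a joint): Turn of the sleeve, rad: 0 = pointer at 1, growing clockwise as seen looking at the scale's face; each number is a click of 0.524, so 5 is 2.094; stops just beyond 1 (0) and 8 (3.665). A spring detent (about 0.07 N m) draws it to the nearest number when let go. It begins at 1, 2 or 3 and cannot turn while the lock cap is home.
- pointer (a point): Tip of the red pointer on the sleeve's skirt, 24.5 mm from the axis, 3 mm out; a red stripe runs from it up the sleeve's side and onto its end face.
- cap_mid (a point): Centre of the yellow lock cap, on the axis: 25 mm in diameter with a 28 mm rim at its outer end, from 12.5 mm inward of this point to 13 mm outward. When home it reaches from 35.5 to 61 mm out, just clear of the sleeve's end. It slides along the axis, does not turn, cannot come off. Its z axis is the head's axis, outward.
- lockcap (a joint): How far the cap is out, m: 0 = fully home (locked), 0.012 = fully out at its stop. A spring detent holds it at either end; it takes about 6 to 8 N to move it, and it snaps to the nearer end from mid-travel (0.006). It locks the sleeve only at a number; pressed between two, it drives the sleeve to one of them.
- caster_wheel: Bystander, loose on the bench near the stand, to be left alone: black spoked plastic wheel, 62 mm across, 16 mm thick, lying flat. Origin: centre of its underside.
- plug_adapter: Bystander, loose on the bench near the stand, to be left alone: black mains plug adapter with brass pins, 37x53x37 mm. Origin: centre of its underside.
- small_motor: Bystander, loose on the bench near the stand, to be left alone: small silver electric motor, 33x46x25 mm. Origin: centre of its underside.
- rubber_disc: Bystander, loose on the bench near the stand, to be left alone: black rubber disc, 48 mm across, 11 mm thick, lying flat. Origin: centre of its underside.
- solder_reel: Bystander, loose on the bench near the stand, to be left alone: blue reel of wire, 64x60x44 mm. Origin: centre of its underside.

How it is judged:
By the outcome, as a careful person would: the job done as asked, in the order asked, and still so for the second after the job is handed in, with the robot touching nothing.
It also fails if it takes over 58 s, if anything falls off the work surface, if the arm or the gripper's body presses on something with over 40 N, if the wrist force passes 120 N, or if a joint passes its speed limit or range.

## Working session

There is one attempt and no reset: what is moved stays moved. The work goes in short steps, Python scripts to look and compute and a tool call to move; the robot and the scene stay as the last step left them, time stands still between calls to the robot, and variables do not carry over. Pictures are saved under pics/ and viewed, at most 10 in all, crops included, and the job is handed in when it is done.

Besides the shell and the picture viewer there is one more tool, called after "Emit:" by a JSON object that holds its "name" and its "arguments". play_rows: Moves the arm, as the interface text tells. Its arguments: {"type":"object","properties":{"commands":{"type":"array"},"grip":{"type":"number"}},"required":["commands"]}

```bash
ls; mkdir -p pics; python3 - <<'E'
from workcell import r,get_image
import cv2,numpy as np
for n in("scene","top"):
    d=get_image(n);cv2.imwrite(f"pics/{n}0.png",d["color"][:,:,::-1])
    E=np.array(d["extrinsics"]);print(n,d["fx"],d["cx"],d["cy"],(-E[:3,:3].T@E[:3,3]).round(3),E[:3,:3].round(3).tolist())
print(r.get_obs())
E
```

```text
pics
scene 497.06336964850306 311.97705163076597 241.75611785659484 [-0.046 -0.294  0.571] [[0.458, -0.889, 0.005], [-0.489, -0.257, -0.833], [0.742, 0.379, -0.553]]
top 444.6462491082721 318.41221531739075 234.71507700816022 [0.492 0.03  0.946] [[0.019, -1.0, 0.022], [-0.988, -0.022, -0.153], [0.153, -0.019, -0.988]]
{'time_s': 0.1, 'joints': array([-1.32553513,  0.42664726,  0.07383336,  1.60657045, -0.034074  ,
        1.11079897, -0.06709385]), 'dq': array([ 6.39057344e-04, -9.33637568e-04, -1.97778071e-05, -4.04822302e-04,
        1.85339334e-03,  2.54831452e-04,  1.29699715e-03]), 'joint_torque': array([ 7.74396700e-03, -9.37451291e+01,  3.67729291e+00, -4.55041158e+01,
       -4.85352916e-02,  1.67454814e-02,  1.76466551e-05]), 'tool_pos': array([0.25945021, 0.62265883, 0.17324778]), 'orientation': array([ 1.96099898e-01,  9.80583750e-01, -5.78942303e-04, -6.70470235e-05]), 'ft_force': array([0.55433605, 0.3406218 , 0.38585567]), 'wrist_torque': array([-0.00056071,  0.02102954, -0.01633285]), 'finger_force': 0.0, 'finger_gap': 1.0004364012900926}
```

View pics/scene0.png

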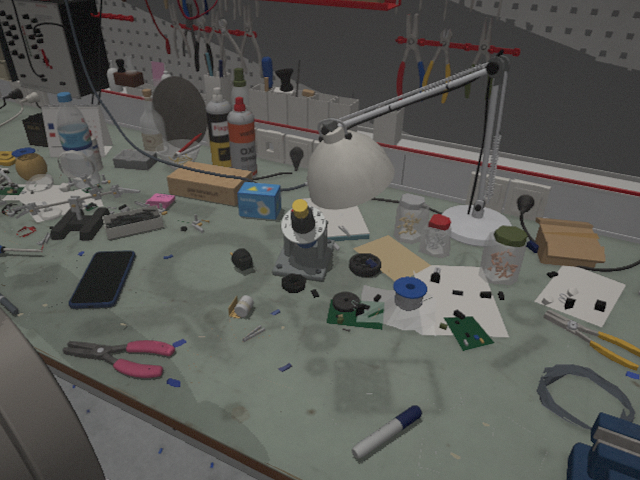

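View pics/top0.png

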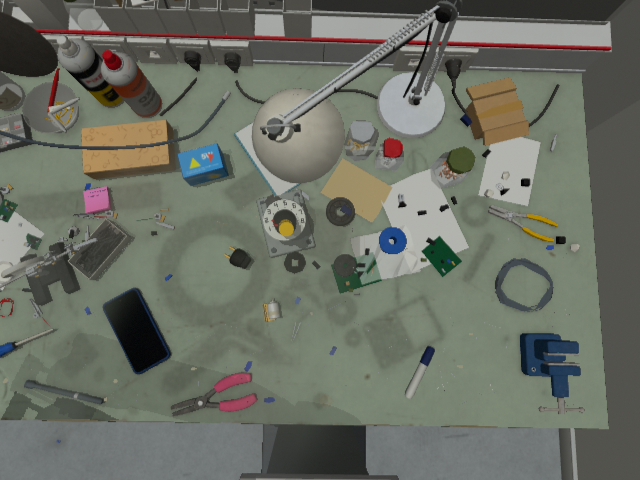

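The scene picture shows the stand at about (303,235), with its yellow cap at (300,207). In the top view the scale is at about (286,218), the cap at (287,228), and the lamp shade at (298,135), beyond the stand. Next I'll measure these.

```bash
cat > h.py <<'E'
import numpy as np,cv2
from workcell import r,get_image
from scipy.spatial.transform import Rotation as R
def cam(n):
    d=get_image(n);E=np.array(d["extrinsics"]);d["R"]=E[:3,:3];d["o"]=-E[:3,:3].T@E[:3,3];d["hsv"]=cv2.cvtColor(d["color"],cv2.COLOR_RGB2HSV);return d
def ray(d,p):
    v=d["R"].T@np.array([(p[0]-d["cx"])/d["fx"],(p[1]-d["cy"])/d["fy"],1]);return v/np.linalg.norm(v)
def onz(d,p,z): v=ray(d,p);return d["o"]+v*(z-d["o"][2])/v[2]
def tri(d1,p1,d2,p2):
    u,v=ray(d1,p1),ray(d2,p2);s=np.linalg.lstsq(np.c_[u,-v],d2["o"]-d1["o"],rcond=None)[0]
    a,b=d1["o"]+u*s[0],d2["o"]+v*s[1];return (a+b)/2,np.linalg.norm(a-b)
def proj(d,P):
    q=d["R"]@(np.array(P)-d["o"]);return np.array([d["fx"]*q[0]/q[2]+d["cx"],d["fy"]*q[1]/q[2]+d["cy"]])
def mask(d,lo,hi,box):
    m=cv2.inRange(d["hsv"],lo,hi);k=np.zeros_like(m);x0,y0,x1,y1=box;k[y0:y1,x0:x1]=m[y0:y1,x0:x1];return k
def blob(m):
    c=max(cv2.findContours(m,cv2.RETR_EXTERNAL,cv2.CHAIN_APPROX_NONE)[0],key=cv2.contourArea);return c
E
python3 - <<'E'
from h import *
t=cam("top");s=cam("scene")
ys=[]
for d,b in((t,(255,190,320,255)),(s,(275,190,335,245))):
    c=blob(mask(d,(18,120,80),(35,255,255),b));ys.append(c[:,0].mean(0));print("yellow",cv2.boundingRect(c),cv2.fitEllipse(c))
    w=blob(mask(d,(0,0,130),(179,60,255),b));print("white",cv2.boundingRect(w),cv2.fitEllipse(cv2.convexHull(w)))
    d["we"]=cv2.fitEllipse(cv2.convexHull(w))[0]
print("cap",tri(t,ys[0],s,ys[1]));print("scale z.088",onz(t,t["we"],.088),onz(s,s["we"],.088),tri(t,t["we"],s,s["we"]))
print("lamp tip left/bottom edge",tri(t,(298,183),s,(322,203)), "shade nearest/lowest if z: ",[onz(t,(298,183),z).round(3) for z in(.2,.3,.4)],"scene bottom",[onz(s,(345,208),z).round(3) for z in(.2,.3)])
a=cv2.resize(t["color"][180:265,235:340],None,fx=6,fy=6,interpolation=3);cv2.imwrite("pics/c1.png",a[:,:,::-1])
E
```

```text
yellow (279, 219, 15, 17) ((285.73681640625, 227.4355010986328), (14.339033126831055, 16.40439796447754), 165.26376342773438)
white (262, 199, 44, 42) ((283.469482421875, 219.56605529785156), (40.8936767578125, 43.25621795654297), 74.79640197753906)
yellow (292, 199, 16, 19) ((300.0221862792969, 208.03028869628906), (14.109590530395508, 18.717384338378906), 165.5803680419922)
white (303, 198, 32, 41) ((314.0412902832031, 218.2325897216797), (37.64529800415039, 53.1915283203125), 112.9813232421875)
cap (array([0.63080197, 0.07577114, 0.13185161]), np.float64(0.00032302683921977025))
scale z.088 [0.65417859 0.08302699 0.088     ] [0.67655381 0.07090984 0.088     ] (array([0.65750686, 0.07314274, 0.09705335]), np.float64(0.021186876319363737))
lamp tip left/bottom edge (array([0.71960641, 0.06460596, 0.1025875 ]), np.float64(0.01990427913383195)) shade nearest/lowest if z:  [array([0.698, 0.053, 0.2  ]), array([0.67, 0.05, 0.3 ]), array([0.643, 0.047, 0.4  ])] scene bottom [array([ 0.558, -0.041,  0.2  ]), array([ 0.395, -0.109,  0.3  ])]
```

View pics/c1.png

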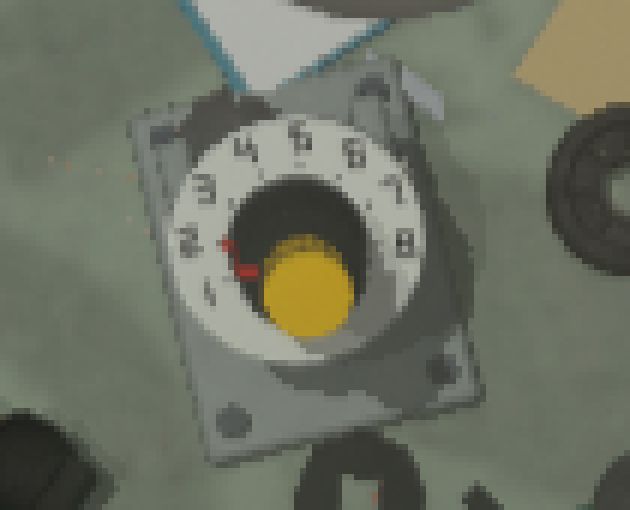

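The crop shows the pointer at 2 (crop pixel (228,245)), so the sleeve has to turn +90° clockwise. The base corners are visible, so I'll use them for the yaw and check how high the lamp sits.

```bash
cat >> h.py <<'E'
def axes(yaw):
    c,s=np.cos(yaw),np.sin(yaw);a=np.array([-.454*c,-.454*s,.891]);return a/np.linalg.norm(a)
def goal(sc,yaw,out,phi):
    "TCP pose on axis at 'out'; phi = angle of tool y from the stand's +x, turning about tool z"
    z=-axes(yaw);ys=np.array([-np.sin(yaw),np.cos(yaw),0]);xs=np.cross(ys,-z) # stand's uphill dir
    y0=xs; x0=np.cross(y0,z); M=np.c_[x0,y0,z]@R.from_rotvec([0,0,phi]).as_matrix()
    return np.array(sc)+axes(yaw)*out,R.from_matrix(M)
def rel(P,Q):
    o=r.get_obs();q=R.from_quat(o["orientation"]);return (q.inv().apply(P-o["tool_pos"])*100).round(2),(q.inv()*Q).as_rotvec(degrees=True).round(1)
E
python3 - <<'E'
from h import *
t=cam("top");s=cam("scene")
C=np.array([(132,120),(395,60),(480,395),(210,465)])/6+[235,180]
P=np.array([onz(t,c-.4,.012)[:2] for c in C]);print(P.round(4),[np.linalg.norm(P[i]-P[i-1]).round(4) for i in range(4)])
for a,b in((3,0),(2,1)): v=P[b]-P[a];print("yaw",np.degrees(np.arctan2(v[1],v[0])))
for a,b in((1,0),(2,3)): v=P[b]-P[a];print("yaw",np.degrees(np.arctan2(-v[0],v[1])))
print("lamp",tri(t,(298,135),s,(350,185)),[tri(t,(298,135),s,p)[0].round(3) for p in((350,165),(348,175))])
for yaw in(12,14,16): print(yaw,np.array([.6308,.0758,.1318])-.0485*axes(np.radians(yaw)))
E
```

```text
[[0.7108 0.1466]
 [0.7351 0.0531]
 [0.6143 0.0202]
 [0.5875 0.1144]] [np.float64(0.1274), np.float64(0.0966), np.float64(0.1253), np.float64(0.098)]
yaw 14.642527554813501
yaw 15.268936003932778
yaw 14.596231587938837
yaw 15.865714787645855
lamp (array([0.82563797, 0.06032827, 0.09375856]), np.float64(0.003443560259608857)) [array([0.805, 0.057, 0.148]), array([0.814, 0.06 , 0.122])]
12 [0.65233786 0.08037801 0.08858644]
14 [0.65216497 0.08112689 0.08858644]
16 [0.65196605 0.08186927 0.08858644]
```

```bash
python3 - <<'E'
from h import *
for phi in(40,-140):
  P,Q=goal([.652,.0815,.088],np.radians(15),.19,np.radians(phi));print(P,*rel(P,Q))
E
```

```text
[0.56867911 0.05917424 0.25729025] [-50.22 -40.15  -8.35] [-30.   -3.2  90.5]
[0.56867911 0.05917424 0.25729025] [-50.22 -40.15  -8.35] [  3.2 -29.6 -85.9]
```

Emit:
{"name": "play_rows", "arguments": {"commands": [[-5,-4,-6,0,0,8],[-10,-8,-8.35,-3,0,18],[-15,-12,-8.35,-6,-0.6,27],[-20,-16,-8.35,-9,-1,36],[-25,-20,-8.35,-12,-1.3,45],[-30,-24,-8.35,-15,-1.6,54],[-35,-28,-8.35,-18,-2,62],[-40,-32,-8.35,-22,-2.4,72],[-45,-36,-8.35,-26,-2.8,81],[-50.2,-40.1,-8.35,-30,-3.2,90.5],[-50.2,-40.1,-8.35,-30,-3.2,90.5],[-50.2,-40.1,-8.35,-30,-3.2,90.5],[-50.2,-40.1,-8.35,-30,-3.2,90.5],[-50.2,-40.1,-8.35,-30,-3.2,90.5],[-50.2,-40.1,-8.35,-30,-3.2,90.5]], "grip": -1}}

```text
time_s: 2.17
tool_pos: [0.5685, 0.0606, 0.2573]
orientation: [0.82, 0.523, 0.223, 0.07]
ft_force: [0.7, -0.0, 0.4]
finger_gap: 1.002
finger_force: 0.0
```

```bash
python3 - <<'E'
from h import *
o=r.get_obs();print(o["time_s"],o["tool_pos"],o["joints"].round(2))
P,Q=goal([.652,.0815,.088],np.radians(15),.19,np.radians(40));print(*rel(P,Q))
w=cam("wrist");print(w["fx"],w["cx"],w["cy"],w["o"])
sc=np.array([.652,.0815,.088]);a=axes(np.radians(15))
for k in(0,.0355,.061): print(k,proj(w,sc+a*k).round(1))
cv2.imwrite("pics/w1.png",w["color"][:,:,::-1])
c=blob(mask(w,(18,120,80),(35,255,255),(0,0,640,480)));print(cv2.boundingRect(c),cv2.fitEllipse(c))
E
```

```text
2.175 [0.56850568 0.0605639  0.25734028] [-0.89 -0.17  0.63  2.16  0.15  0.65 -0.78]
[-0.12  0.07 -0.  ] [-0.  -0.1  0.1]
428.0477149363728 316.7030845227503 245.45835049020988 [0.50251017 0.10135954 0.46685287]
0 [316.6 215. ]
0.0355 [316.7 222.6]
0.061 [316.7 228.9]
(22, 371, 55, 88) ((48.858551025390625, 414.5802001953125), (47.76530075073242, 87.18607330322266), 17.490089416503906)
```

View pics/w1.png

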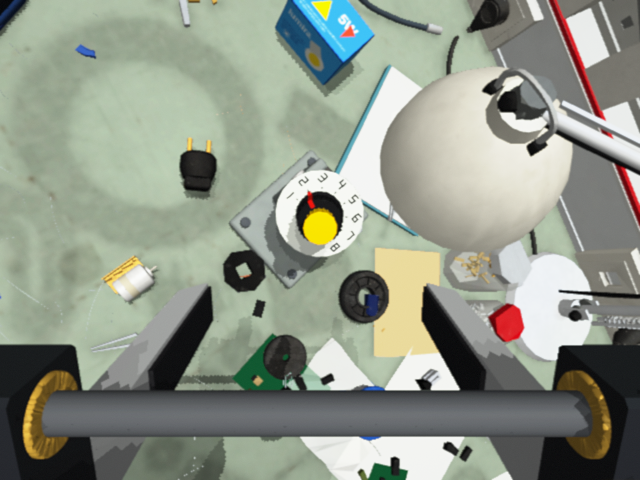

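The wrist view shows the cap's end at about (320,226), the scale at (320,214), the pointer at 2, and the lamp's dome centred near (477,158). Now I'll refine those numbers.

```bash
python3 - <<'E'
from h import *
w=cam("wrist");t=cam("top")
b=(270,160,370,265)
c=blob(mask(w,(18,120,80),(35,255,255),b));pw=cv2.boundingRect(c),cv2.fitEllipse(c);print(pw)
m=mask(w,(0,0,190),(179,40,255),b);h=cv2.convexHull(blob(m));e=cv2.fitEllipse(h);print("scale",e)
ct=blob(mask(t,(18,120,80),(35,255,255),(255,190,320,255)))
for n,x in(("w",np.array(pw[1][0])),):
    print("cap end if z .142",onz(w,x,.088+.891*.055),"scale",onz(w,e[0],.088))
sc=np.array([.652,.0815,.088]);a=axes(np.radians(15))
print("expected at z",sc+a*.055)
print("lamp",tri(w,(477,158),t,(298,135)))
E
```

```text
((302, 207, 36, 38), ((319.5577392578125, 226.07940673828125), (34.381927490234375, 35.972625732421875), 8.639532089233398))
scale ((352.9667663574219, 211.53857421875), (105.22427368164062, 157.33999633789062), 90.2613296508789)
cap end if z .142 [0.63069832 0.07465787 0.137005  ] scale [0.68805707 0.06786238 0.088     ]
expected at z [0.6278808  0.07503728 0.13700507]
lamp (array([0.81125171, 0.05905894, 0.13405222]), np.float64(0.0033473385873839484))
```

```bash
python3 - <<'E'
from h import *
for k in(.1,.046):
  P,Q=goal([.653,.0815,.088],np.radians(15),k,np.radians(40));print(P,*rel(P,Q))
E
```

```text
[0.6091469  0.0697496  0.17710013] [-0.06  0.13  9.04] [ 0.  -0.1  0. ]
[0.63282757 0.07609481 0.12898606] [-0.07  0.13 14.44] [ 0.  -0.1  0. ]
```

Emit:
{"name": "play_rows", "arguments": {"commands": [[0.06,0.06,4,0,0,0],[0.06,0.06,8,0,0,0],[0.06,0.06,10.5,0,0,0],[0.06,0.06,12.5,0,0,0],[0.06,0.06,13.6,0,0,0],[0.06,0.06,14.4,0,0,0],[0.06,0.06,14.4,0,0,0],[0.06,0.06,14.4,0,0,0]]}}

```text
time_s: 3.32
tool_pos: [0.6328, 0.077, 0.13]
orientation: [0.82, 0.522, 0.223, 0.07]
ft_force: [-0.1, -0.1, 0.7]
finger_gap: 1.003
finger_force: 0.0
```

```bash
python3 - <<'E'
from h import *
P,Q=goal([.653,.0815,.088],np.radians(15),.046,np.radians(40));print(*rel(P,Q),r.get_obs()["ft_force"])
w=cam("wrist");cv2.imwrite("pics/w2.png",w["color"][:,:,::-1])
E
```

```text
[-0.11  0.01  0.08] [ 0.  -0.1 -0. ] [-0.11378115 -0.10010078  0.73149118]
```

View pics/w2.png

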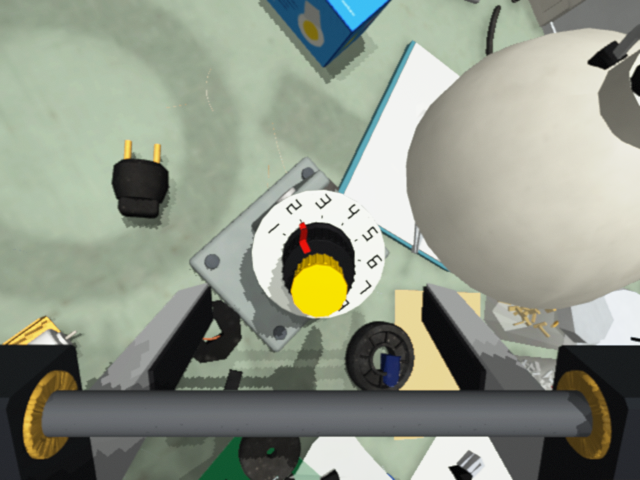

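```bash
python3 - <<'E'
from h import *
w=cam("wrist");o=r.get_obs();q=R.from_quat(o["orientation"])
for p in([0,0,.008],[0,0,-.015],[0,.047,.008],[0.008,.047,.008],[-.008,.047,.008],[-.008,.047,-.03]): print(p,proj(w,o["tool_pos"]+q.apply(p)).round())
c=blob(mask(w,(18,120,80),(35,255,255),(270,230,370,340)));print(cv2.boundingRect(c))
# cap end disc centre ~ bottom part
x=(319.5,290.5);e=onz(w,x,.088+.891*.061);print("cap end",e,"in tool",(q.inv().apply(e-o["tool_pos"])*1000).round(1))
E
```

```text
[0, 0, 0.008] [316. 275.]
[0, 0, -0.015] [315. 290.]
[0, 0.047, 0.008] [403. 275.]
[0.008, 0.047, 0.008] [404. 261.]
[-0.008, 0.047, 0.008] [402. 289.]
[-0.008, 0.047, -0.03] [418. 318.]
(290, 253, 58, 65)
cap end [0.62831315 0.07411138 0.142351  ] in tool [ -0.8   2.  -13.2]
```

Emit:
{"name": "play_rows", "arguments": {"commands": [[-0.06,0.1,0.05,0,0,0],[-0.06,0.1,0.05,0,0,0]]}}

```text
time_s: 3.68
tool_pos: [0.6336, 0.0762, 0.1295]
orientation: [0.82, 0.522, 0.223, 0.07]
ft_force: [0.2, 0.1, -0.8]
finger_gap: 0.999
finger_force: 0.0
```

Emit:
{"name": "play_rows", "arguments": {"commands": [[0,0,0,0,0,0],[0,0,0,0,0,0],[0,0,0,0,0,0],[0,0,0,0,0,0],[0,0,0,0,0,0],[0,0,0,0,0,0],[0,0,0,0,0,0],[0,0,0,0,0,0]], "grip": 1}}

```text
time_s: 4.68
tool_pos: [0.6335, 0.0762, 0.1293]
orientation: [0.82, 0.522, 0.223, 0.07]
ft_force: [0.1, -0.1, 0.2]
finger_gap: 0.188
finger_force: 0.0
```

```bash
python3 - <<'E'
from h import *
print(r.get_obs()["finger_gap"],r.get_obs()["finger_force"])
w=cam("wrist");s=cam("scene")
a=cv2.resize(s["color"][150:270,240:380],(560,480),interpolation=3)
b=w["color"][120:480,160:480];b=cv2.resize(b,(427,480))[:, :240*1]if 0 else cv2.resize(b,(240,270))
o=np.zeros((480,800,3),np.uint8);o[:,:560]=a;o[:270,560:]=b;cv2.imwrite("pics/g1.png",o[:,:,::-1])
E
```

```text
0.1884982017578287 0.0
```

View pics/g1.png

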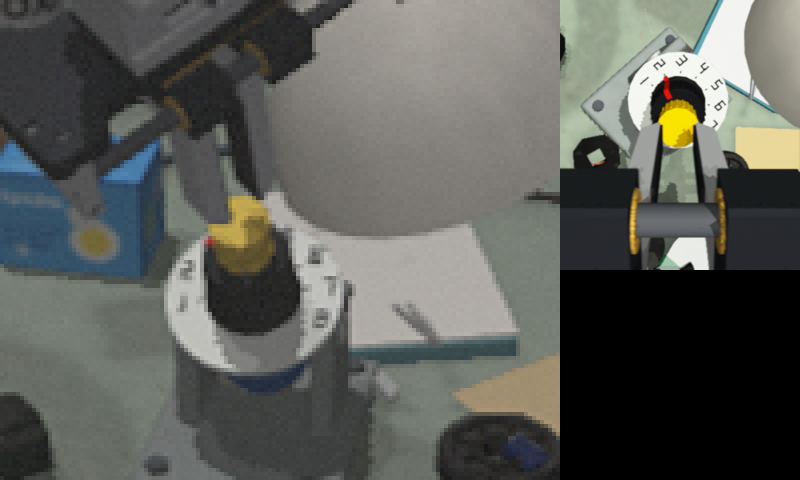

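The fingers are on either side of the cap but don't seem to be gripping yet, so I'll give them a little more time.

Emit:
{"name": "play_rows", "arguments": {"commands": [[0,0,0,0,0,0],[0,0,0,0,0,0]]}}

```text
time_s: 5.03
tool_pos: [0.6335, 0.0762, 0.1292]
orientation: [0.82, 0.522, 0.223, 0.07]
ft_force: [0.2, 0.8, 0.0]
finger_gap: 0.005
finger_force: 0.0
```

```bash
python3 - <<'E'
from h import *
print(r.get_obs()["ft_force"])
w=cam("wrist");s=cam("scene");o=r.get_obs();q=R.from_quat(o["orientation"])
a=cv2.resize(s["color"][160:260,250:350],(400,400),interpolation=3)
b=cv2.resize(w["color"][220:420,220:420],(400,400),interpolation=3)
cv2.imwrite("pics/g2.png",np.hstack([a,b])[:,:,::-1])
for z in(.008,-.011,-.04): P=o["tool_pos"]+q.apply([0,0,z]);print(z,"s",(proj(s,P)-[250,160])*4,"w",(proj(w,P)-220)*2)
E
```

```text
[0.18070588 0.81243051 0.00850775]
0.008 s [204.57242033 204.38506811] w [191.26035792 110.64116793]
-0.011 s [199.85031724 180.74815502] w [191.18228747 135.37416666]
-0.04 s [192.29355836 142.92211668] w [191.03306854 182.64725486]
```

View pics/g2.png

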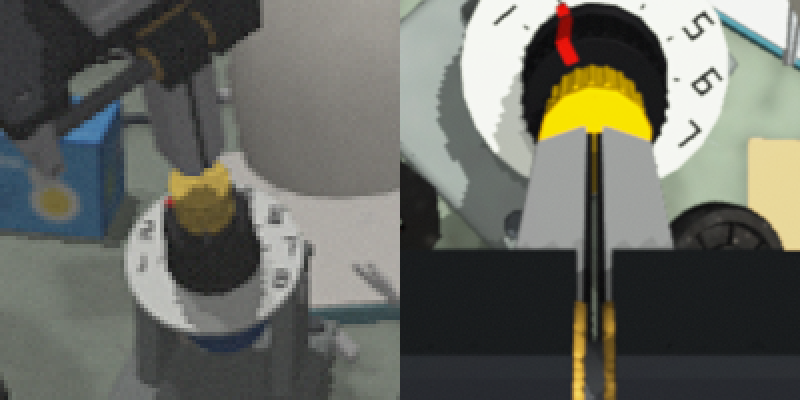

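The closed tips sit just beyond the cap's outer end, about 25 mm short of where I'd taken them to be. I'll touch the cap's end, which is already home, to calibrate the tip depth.

Emit:
{"name": "play_rows", "arguments": {"commands": [[0,0,0.2,0,0,0],[0,0,0.3,0,0,0],[0,0,0.3,0,0,0]]}}

```text
time_s: 5.5
tool_pos: [0.6348, 0.0765, 0.1264]
orientation: [0.82, 0.522, 0.223, 0.07]
ft_force: [-0.1, -0.0, 0.6]
finger_gap: 0.003
finger_force: 0.0
```

Emit:
{"name": "play_rows", "arguments": {"commands": [[0,0,0.2,0,0,0],[0,0,0.3,0,0,0],[0,0,0.3,0,0,0]]}}

```text
time_s: 5.88
tool_pos: [0.6362, 0.0768, 0.1238]
orientation: [0.82, 0.522, 0.223, 0.07]
ft_force: [0.6, -0.3, 0.2]
finger_gap: 0.011
finger_force: 0.0
```

Emit:
{"name": "play_rows", "arguments": {"commands": [[0,0,0.15,0,0,0],[0,0,0.3,0,0,0],[0,0,0.3,0,0,0]]}}

```text
time_s: 6.25
tool_pos: [0.6374, 0.0772, 0.1211]
orientation: [0.82, 0.522, 0.223, 0.07]
ft_force: [0.1, -0.2, 0.2]
finger_gap: 0.004
finger_force: 0.0
```

```bash
python3 - <<'E'
from h import *
o=r.get_obs();q=R.from_quat(o["orientation"]);print(o["ft_force"],o["finger_gap"])
w=cam("wrist");s=cam("scene");t=cam("top")
a=cv2.resize(s["color"][170:250,260:340],(400,400),interpolation=3)
b=cv2.resize(t["color"][190:270,245:325],(400,400),interpolation=3)
cv2.imwrite("pics/g3.png",np.hstack([a,b])[:,:,::-1])
for z in(.008,-.011,-.04): P=o["tool_pos"]+q.apply([0,0,z]);print(z,"s",(proj(s,P)-[260,170])*5,"t",(proj(t,P)-[245,190])*5)
E
```

```text
[ 0.07547457 -0.20463685  0.15490281] 0.0035844589849530757
0.008 s [208.41605488 219.46511052] t [200.2664206  169.57459106]
-0.011 s [202.61540396 190.4301382 ] t [203.26570105 183.72898678]
-0.04 s [193.3365969  143.98536684] t [208.10345707 206.55963365]
```

View pics/g3.png

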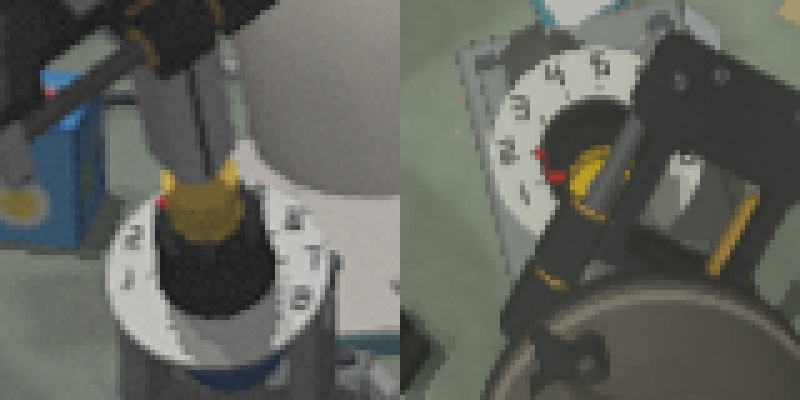

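The tips are still in front of the cap's end at about scene crop (200,180), so contact should be close. I'll keep probing.

Emit:
{"name": "play_rows", "arguments": {"commands": [[0,0,0.15,0,0,0],[0,0,0.3,0,0,0],[0,0,0.3,0,0,0]]}}

```text
time_s: 6.78
tool_pos: [0.6387, 0.0776, 0.1184]
orientation: [0.82, 0.522, 0.223, 0.07]
ft_force: [-0.0, -0.4, 0.8]
finger_gap: 0.008
finger_force: 0.0
```

Emit:
{"name": "play_rows", "arguments": {"commands": [[0,0,0.15,0,0,0],[0,0,0.3,0,0,0],[0,0,0.3,0,0,0]]}}

```text
time_s: 7.15
tool_pos: [0.6401, 0.0779, 0.1157]
orientation: [0.82, 0.522, 0.223, 0.07]
ft_force: [-0.0, -0.3, -0.2]
finger_gap: 0.009
finger_force: 0.0
```

```bash
python3 - <<'E'
from h import *
o=r.get_obs();q=R.from_quat(o["orientation"]);T=o["tool_pos"]
w=cam("wrist");s=cam("scene")
print("cams in tool",q.inv().apply(w["o"]-T).round(3),q.inv().apply(s["o"]-T).round(3),"tool axes",q.as_matrix().round(2).tolist(), "out",(T-[.653,.0815,.088])@axes(np.radians(15)))
print("cap end in tool",q.inv().apply(np.array([.653,.0815,.088])+.061*axes(np.radians(15))-T).round(4))
c=blob(mask(s,(18,120,80),(35,255,255),(275,185,335,245)));print(cv2.boundingRect(c))
a=cv2.resize(s["color"][180:240,270:330],(400,400),interpolation=3)
b=cv2.resize(w["color"][240:340,267:367],(400,400),interpolation=3)
cv2.imwrite("pics/g4.png",np.hstack([a,b])[:,:,::-1])
E
```

```text
cams in tool [ 0.074  0.    -0.211] [-0.441 -0.242 -0.751] tool axes [[0.35, 0.83, 0.44], [0.89, -0.44, 0.12], [0.29, 0.35, -0.89]] out 0.030783811189609323
cap end in tool [-0.0003 -0.0006 -0.0302]
(293, 203, 15, 15)
```

View pics/g4.png

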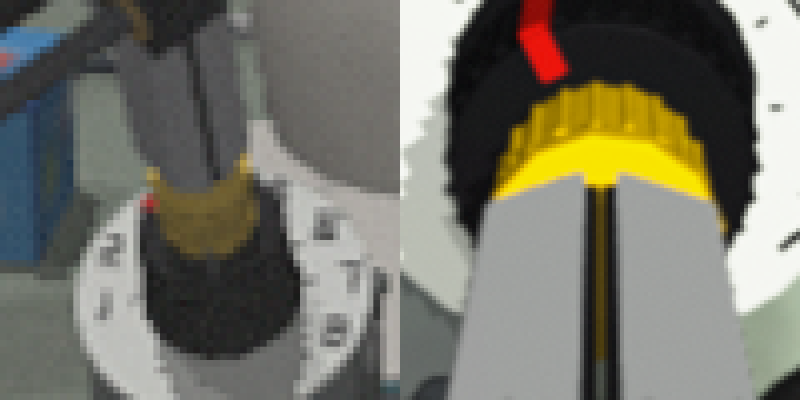

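```bash
python3 - <<'E'
from h import *
from scipy.optimize import fsolve
o=r.get_obs();q=R.from_quat(o["orientation"]);T=o["tool_pos"]
w=cam("wrist");s=cam("scene")
f=lambda v:[proj(w,T+q.apply([v[0],0,v[1]]))[1]-284.5,proj(s,T+q.apply([-v[0],0,v[1]]))[1]-207]
v=fsolve(f,[.008,-.02]);print("h,z",v,proj(s,T+q.apply([-v[0],0,v[1]])))
for h in(.004,.008,.011): print(h,[fsolve(lambda z:f([h,z[0]])[i],[-.02])[0].round(4) for i in(0,1)])
E
```

```text
h,z [ 0.00844008 -0.02965164] [302.69520749 207.        ]
0.004 [np.float64(-0.0174), np.float64(-0.0248)]
0.008 [np.float64(-0.0284), np.float64(-0.0292)]
0.011 [np.float64(-0.0367), np.float64(-0.0325)]
```

The two views agree: the pad half-width comes out at 8.4 mm, and the tips are about 30 mm behind the reported TCP. So the cap's end should be right at the tips, and a touch will confirm it.

Emit:
{"name": "play_rows", "arguments": {"commands": [[0,0,0.2,0,0,0],[0,0,0.2,0,0,0]]}}

```text
time_s: 7.6
tool_pos: [0.6411, 0.0782, 0.1145]
orientation: [0.82, 0.522, 0.223, 0.07]
ft_force: [-9.3, -1.8, 13.1]
finger_gap: 0.005
finger_force: 8.1
```

Emit:
{"name": "play_rows", "arguments": {"commands": [[0,0,0.15,0,0,0],[0,0,0.15,0,0,0]]}}

```text
time_s: 7.85
tool_pos: [0.6416, 0.0783, 0.1142]
orientation: [0.82, 0.522, 0.224, 0.069]
ft_force: [-33.8, -5.3, 46.1]
finger_gap: 0.002
finger_force: 27.9
```

Contact confirms it: the tips are about 31 mm behind the reported TCP. I'll back off, open, and go forward again to take the cap with the tips at about 40 mm out.

Emit:
{"name": "play_rows", "arguments": {"commands": [[0,0,-1.5,0,0,0],[0,0,-2,0,0,0],[0,0,-2,0,0,0],[0,0,-2,0,0,0],[0,0,-2,0,0,0],[0,0,-2,0,0,0],[0,0,-2,0,0,0],[0,0,-2,0,0,0],[0,0,-2,0,0,0],[0,0,-1,0,0,0],[0,0,0.5,0,0,0],[0,0,1.3,0,0,0],[0,0,1.85,0,0,0],[0,0,1.85,0,0,0]], "grip": -1}}

```text
time_s: 9.6
tool_pos: [0.6497, 0.0803, 0.0961]
orientation: [0.82, 0.522, 0.223, 0.07]
ft_force: [0.1, 0.1, 0.9]
finger_gap: 0.997
finger_force: 0.0
```

Emit:
{"name": "play_rows", "arguments": {"commands": [[0,0,0,0,0,0],[0,0,0,0,0,0],[0,0,0,0,0,0],[0,0,0,0,0,0],[0,0,0,0,0,0],[0,0,0,0,0,0],[0,0,0,0,0,0],[0,0,0,0,0,0],[0,0,0,0,0,0]], "grip": 1}}

```text
time_s: 10.72
tool_pos: [0.65, 0.0804, 0.0964]
orientation: [0.82, 0.522, 0.223, 0.07]
ft_force: [2.8, -0.9, -1.5]
finger_gap: 0.272
finger_force: 30.0
```

The gripper has the cap (25.6 mm, 30 N). Now I'll pull it out.

Emit:
{"name": "play_rows", "arguments": {"commands": [[0,0,-0.3,0,0,0],[0,0,-0.6,0,0,0],[0,0,-0.9,0,0,0],[0,0,-1.2,0,0,0],[0,0,-1.35,0,0,0],[0,0,-1.35,0,0,0],[0,0,-1.35,0,0,0]]}}

```text
time_s: 11.6
tool_pos: [0.644, 0.0789, 0.108]
orientation: [0.82, 0.522, 0.223, 0.07]
ft_force: [15.9, -0.7, -17.0]
finger_gap: 0.276
finger_force: 30.0
```

```bash
python3 - <<'E'
from h import *
o=r.get_obs();q=R.from_quat(o["orientation"]);a=axes(np.radians(15))
print("out",(o["tool_pos"]-[.653,.0815,.088])@a,"Faxis",o["ft_force"]@a,o["ft_force"],o["finger_gap"])
E
```

```text
out 0.022063189662621583 Faxis -22.04410839608197 [ 15.91733601  -0.74838836 -17.00536398] 0.2761138206411022
```

The cap is at its stop with 22 N on it. I'll release it and go down to the sleeve.

Emit:
{"name": "play_rows", "arguments": {"commands": [[0,0,0,0,0,0],[0,0,0,0,0,0],[0,0,0,0,0,0],[0,0,0,0,0,0],[0,0,0,0,0,0],[0,0,1.2,0,0,0],[0,0,2.4,0,0,0],[0,0,3.4,0,0,0],[0,0,4.0,0,0,0],[0,0,4.3,0,0,0],[0,0,4.3,0,0,0]], "grip": -1}}

```text
time_s: 12.98
tool_pos: [0.6627, 0.0839, 0.07]
orientation: [0.82, 0.522, 0.223, 0.07]
ft_force: [-0.6, 0.3, 0.4]
finger_gap: 0.999
finger_force: 0.0
```

```bash
python3 - <<'E'
from h import *
o=r.get_obs();q=R.from_quat(o["orientation"]);a=axes(np.radians(15))
d=o["tool_pos"]-[.653,.0815,.088]
print("out",d@a,"lateral tool mm",q.inv().apply(-d)*1000,o["ft_force"],o["joints"].round(2))
w=cam("wrist");cv2.imwrite("pics/w5.png",w["color"][:,:,::-1])
E
```

```text
out -0.020588120879123952 lateral tool mm [ -0.33917081  -0.71089228 -20.58864579] [-0.55142758  0.26575828  0.37076349] [-0.56  0.35  0.42  2.16 -0.77  0.25  0.07]
```

View pics/w5.png

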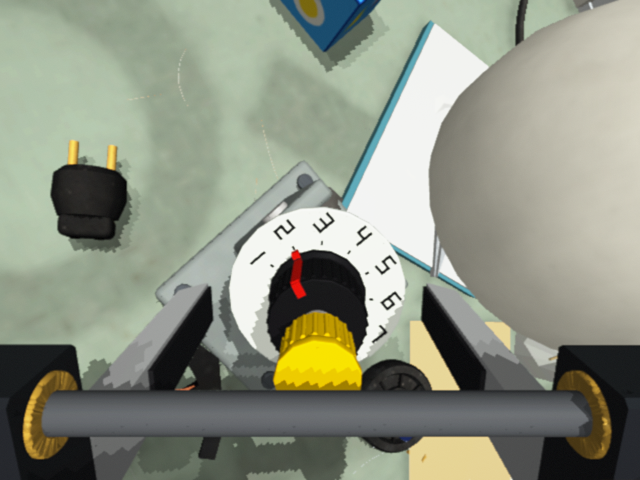

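The cap is clearly out, the pointer is still at 2, and the pads straddle the sleeve. I'll close and turn +90°.

Emit:
{"name": "play_rows", "arguments": {"commands": [[0,0,0,0,0,0],[0,0,0,0,0,0],[0,0,0,0,0,0],[0,0,0,0,0,0],[0,0,0,0,0,0],[0,0,0,0,0,0],[0,0,0,0,0,0],[0,0,0,0,0,0]], "grip": 1}}

```text
time_s: 14.02
tool_pos: [0.6629, 0.084, 0.0701]
orientation: [0.82, 0.522, 0.223, 0.07]
ft_force: [2.0, -1.3, 0.5]
finger_gap: 0.414
finger_force: 30.0
```

Emit:
{"name": "play_rows", "arguments": {"commands": [[0,0,0,0,0,6],[0,0,0,0,0,12],[0,0,0,0,0,18],[0,0,0,0,0,24],[0,0,0,0,0,30],[0,0,0,0,0,30]]}}

```text
time_s: 14.78
tool_pos: [0.6631, 0.0838, 0.0702]
orientation: [0.927, 0.292, 0.234, 0.01]
ft_force: [2.7, -3.9, 0.6]
finger_gap: 0.414
finger_force: 30.0
```

Forces are small, so I'll do the remaining 60°.

Emit:
{"name": "play_rows", "arguments": {"commands": [[0,0,0,0,0,7],[0,0,0,0,0,14],[0,0,0,0,0,21],[0,0,0,0,0,28],[0,0,0,0,0,35],[0,0,0,0,0,42],[0,0,0,0,0,49],[0,0,0,0,0,55],[0,0,0,0,0,60],[0,0,0,0,0,60],[0,0,0,0,0,60]]}}

```text
time_s: 16.15
tool_pos: [0.6631, 0.0833, 0.0702]
orientation: [0.949, -0.209, 0.208, -0.108]
ft_force: [4.7, -3.8, -0.7]
finger_gap: 0.411
finger_force: 30.0
```

```bash
python3 - <<'E'
from h import *
o=r.get_obs();q=R.from_quat(o["orientation"]);a=axes(np.radians(15))
d=o["tool_pos"]-[.653,.0815,.088]
print("out",d@a,"lateral tool mm",q.inv().apply(-d)*1000,o["ft_force"],o["joints"].round(2))
P,Q=goal([.653,.0815,.088],np.radians(15),-.0206,np.radians(130));print(*rel(P,Q))
w=cam("wrist")
m=cv2.inRange(w["hsv"],(0,150,100),(8,255,255))|cv2.inRange(w["hsv"],(172,150,100),(179,255,255));m[:, :200]=0;m[:,450:]=0;m[:150]=0
sc=np.array([.653,.0815,.088]);ys,xs=np.nonzero(m);print("red px",len(xs))
if len(xs):
  P0=np.array([onz(w,(x,y),.09) for x,y in zip(xs,ys)]) # rough
  c=blob(m);print(cv2.boundingRect(c))
yaw=np.radians(15);up=np.cross([-np.sin(yaw),np.cos(yaw),0],a)
lf=np.array([-np.sin(yaw),np.cos(yaw),0])
for n in range(1,9):
  th=np.radians(-105+30*(n-1)); # from up, clockwise; 4/5 at -15/+15
  for rr in(.0245,): print(n,proj(w,sc+a*.003+rr*(np.cos(th)*up-np.sin(th)*lf)).round(),end=" ")
E
```

```text
out -0.020519232317601076 lateral tool mm [ -1.34541441  -0.03111615 -20.52109195] [ 4.65531476 -3.79944116 -0.74687088] [-0.73  0.39  0.63  2.17 -1.    0.31 -1.28]
[-0.14 -0.    0.01] [-0.  -0.1  0.1]
red px 413
(290, 250, 16, 48)
1 [288. 339.] 2 [270. 320.] 3 [265. 296.] 4 [274. 271.] 5 [295. 254.] 6 [322. 250.] 7 [348. 259.] 8 [366. 279.]
```

The red tip is at about (293,250), which matches the predicted place for 5 at (295,254). I'll release, back up to the cap and check the detent.

Emit:
{"name": "play_rows", "arguments": {"commands": [[0,0,0,0,0,0],[0,0,0,0,0,0],[0,0,0,0,0,0],[0,0,0,0,0,0],[-0.1,0,0,0,0,0],[-0.1,0,-1.2,0,0,0],[-0.1,0,-2.4,0,0,0],[-0.1,0,-3.4,0,0,0],[-0.1,0,-4.1,0,0,0],[-0.1,0,-4.1,0,0,0],[-0.1,0,-4.1,0,0,0]], "grip": -1}}

```text
time_s: 17.58
tool_pos: [0.6439, 0.0799, 0.106]
orientation: [0.949, -0.21, 0.207, -0.108]
ft_force: [0.8, 0.1, 0.8]
finger_gap: 0.999
finger_force: 0.0
```

```bash
python3 - <<'E'
from h import *
o=r.get_obs();q=R.from_quat(o["orientation"]);a=axes(np.radians(15))
d=o["tool_pos"]-[.653,.0815,.088]
print("out",d@a,"lateral tool mm",q.inv().apply(-d)*1000,o["ft_force"])
w=cam("wrist");cv2.imwrite("pics/w6.png",w["color"][120:400,180:460][:,:,::-1])
E
```

```text
out 0.020195185306487316 lateral tool mm [ 0.57004686  0.58353749 20.19452449] [0.84152699 0.07555913 0.77304316]
```

View pics/w6.png

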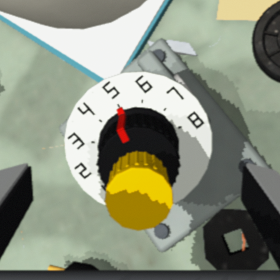

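The pointer is clicked in at 5, with its tip at crop (121,108) in line with the numeral at (112,92). That was my 11th picture, one over the limit of ten, so from here I'll use numbers only. Next I'll grip the cap.

Emit:
{"name": "play_rows", "arguments": {"commands": [[0,0,0,0,0,0],[0,0,0,0,0,0],[0,0,0,0,0,0],[0,0,0,0,0,0],[0,0,0,0,0,0],[0,0,0,0,0,0],[0,0,0,0,0,0],[0,0,0,0,0,0],[0,0,0,0,0,0]], "grip": 1}}

```text
time_s: 18.75
tool_pos: [0.6437, 0.0791, 0.106]
orientation: [0.949, -0.211, 0.207, -0.108]
ft_force: [-1.6, -4.4, 0.1]
finger_gap: 0.28
finger_force: 30.0
```

Emit:
{"name": "play_rows", "arguments": {"commands": [[0,0,0.3,0,0,0],[0,0,0.6,0,0,0],[0,0,0.9,0,0,0],[0,0,1.2,0,0,0],[0,0,1.3,0,0,0],[0,0,1.3,0,0,0],[0,0,1.3,0,0,0]]}}

```text
time_s: 19.62
tool_pos: [0.6494, 0.0806, 0.0949]
orientation: [0.949, -0.211, 0.207, -0.109]
ft_force: [-15.9, -8.3, 18.3]
finger_gap: 0.277
finger_force: 30.0
```

```bash
python3 - <<'E'
from h import *
o=r.get_obs();a=axes(np.radians(15))
d=o["tool_pos"]-[.653,.0815,.088]
print("out",d@a,"Fax",o["ft_force"]@a,o["ft_force"],o["finger_gap"])
E
```

```text
out 0.007851341116333356 Fax 24.30843195296703 [-15.94977134  -8.28978108  18.33878329] 0.2772289948358552
```

It stops after 12.3 mm with 24 N, so it's home. To verify, I'll release, back off, close, and touch the end. Contact should come with the TCP at about 29.5 mm.

Emit:
{"name": "play_rows", "arguments": {"commands": [[0,0,-0.1,0,0,0],[0,0,-0.1,0,0,0],[0,0,-0.1,0,0,0],[0,0,-0.1,0,0,0],[0,0,-1.3,0,0,0],[0,0,-2.6,0,0,0],[0,0,-3.6,0,0,0],[0,0,-3.6,0,0,0]], "grip": -0.2}}

```text
time_s: 20.62
tool_pos: [0.6339, 0.0773, 0.1271]
orientation: [0.949, -0.21, 0.208, -0.109]
ft_force: [-0.0, -0.4, 0.3]
finger_gap: 0.6
finger_force: 0.0
```

Emit:
{"name": "play_rows", "arguments": {"commands": [[0,0,0,0,0,0],[0,0,0,0,0,0],[0,0,0,0,0,0],[0,0,0,0,0,0],[0,0,0,0,0,0],[0,0,0,0,0,0],[0,0,0.5,0,0,0],[0,0,0.9,0,0,0],[0,0,1.2,0,0,0],[0,0,1.35,0,0,0],[0,0,1.45,0,0,0],[0,0,1.45,0,0,0]], "grip": 1}}

```text
time_s: 22.12
tool_pos: [0.6401, 0.0784, 0.114]
orientation: [0.949, -0.211, 0.207, -0.109]
ft_force: [-10.7, -2.4, 12.9]
finger_gap: 0.002
finger_force: 8.4
```

```bash
python3 - <<'E'
from h import *
o=r.get_obs();a=axes(np.radians(15))
d=o["tool_pos"]-[.653,.0815,.088]
print("out",d@a,"Fax",o["ft_force"]@a,o["finger_gap"])
E
```

```text
out 0.029239918901392766 Fax 16.453645500880203 0.002075229174265428
```

Contact is at 29.2 mm with 16 N, the same place as at the start, so the cap is home. I'll retreat and check the pointer numerically.

Emit:
{"name": "play_rows", "arguments": {"commands": [[0,0,-2,0,0,0],[0,0,-5,0,0,0],[0,0,-8,0,0,0],[0,0,-11,0,0,0],[0,0,-11,0,0,0],[0,0,-11,0,0,0]]}}

```text
time_s: 22.88
tool_pos: [0.5921, 0.0661, 0.2129]
orientation: [0.949, -0.21, 0.208, -0.11]
ft_force: [-0.4, 0.2, -0.8]
finger_gap: 0.004
finger_force: 0.0
```

```bash
python3 - <<'E'
from h import *
w=cam("wrist");yaw=np.radians(15);a=axes(yaw);sc=np.array([.653,.0815,.088])
c0=proj(w,sc).astype(int);x,y=c0
m=cv2.inRange(w["hsv"],(0,150,90),(8,255,255))|cv2.inRange(w["hsv"],(172,150,90),(179,255,255));k=np.zeros_like(m);k[y-40:y+40,x-40:x+40]=m[y-40:y+40,x-40:x+40]
c=blob(k)[:,0];tip=c[np.argmax(np.linalg.norm(c-c0,axis=1))];n=a;v=ray(w,tip);p=w["o"]+v*((sc+.003*a-w["o"])@n)/(v@n)-sc
lf=np.array([-np.sin(yaw),np.cos(yaw),0]);up=np.cross(lf,a)
print("tip",tip,"radius",np.hypot(p@up,p@lf),"number",1+(np.degrees(np.arctan2(-p@lf,p@up))+105)/30)
print(r.get_obs()["time_s"],r.get_obs()["ft_force"]); 
E
```

```text
tip [307 197] radius 0.02597185774217253 number 5.083765716780851
22.925 [0.63837967 0.26814969 1.44837783]
```

```bash
python3 -c "
from workcell import r
print(r.finish_job())"
```

```text
the job is handed in; nothing more can be done
None
```

The job is handed in: I pulled the lock cap out to its stop, turned the sleeve from 2 to 5 (pointer measured at 5.08 afterwards), and pressed the cap home, confirmed by touch, with the arm clear at about 23 s; I viewed 11 pictures, one over the limit of ten.

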